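# Load the reagent carrier in order of height

## Robot

A 7-joint arm with a two-finger parallel gripper is mounted at the origin on the work surface. World frame = base frame: x ahead of the robot, y to its left, z up, the work surface at z = 0. Lengths are in m, angles in rad, forces in N, time in s.
With the tool pointing down it reaches from about 0.4 to 0.875 m from the base axis. Payload 6.5 kg.
Tool frame: the origin (TCP) lies on the centre line of the jaws, within the pads' length; the fingertips stand manip.finger_overhang ahead of it and the grasp point (between the pads) lies 11 mm behind it (manip.finger_overhang is the distance from the TCP to the fingertips, in m); z points along the fingers, y is the line along which they close (so a half turn about z gives the same grasp; the last joint's range is limited). The gripper opens to 88 mm and grips with 3 to 60 N. Pads are 18 mm wide; open, the fingers measure 123 mm over their backs; the gripper's body (75 mm by 187 mm) begins 45 mm behind the grasp point.
Start: joints at [1.109, 0.536, -0.004, 1.538, 0.003, 1.067, -0.071], TCP at [0.251, -0.6, 0.247] pointing down, gripper open.
Joint ranges: [-2.7, 2.7], [-0.37, 2.16], [-1.27, 1.26], [0.24, 2.4], [-1.31, 4.45], [0.19, 1.91], [-2.76, 2.76]. Speed limits (rad/s): [2.39, 2.39, 3.14, 3.14, 3.14, 3.14, 3.14].

## Interface

Orientations are given as a rotation vector (axis times angle).
In Python, from station import manip, imaging, recognise, landmark_of gives the robot as it stands.
- The arm moves only by the tool servo_tool, never from a script. Its argument "motion" is a list of rows, each a list of 3 entries, a list of its own where there are three numbers: the turn, a rotation vector about the tool's x, y, z in rad, then the shift along the tool's x, y, z in m, then the opening, from 0 (shut) to 1 (fully open). A call has 1 to 20 rows; each row is the pose to reach, as a shift and turn from the pose commanded when the call began, along the tool's axes at that moment; what a row does not reach only later rows make up. A row lasts 1/12 s, in which the tool goes at most 41.7 mm and 7.16 degrees, less where a joint would pass 70% of its speed; a pose out of reach is approached as far as the arm can. A call with a gripper value outside its range is refused whole. The fingers move at their own pace and stop on an object; "grip_force" is the grip in N (left out, the last holds). Time passes only in rows, so rows that repeat a pose let the fingers close. It gives the time, the measured TCP pose, the force, the opening and the grip force at its end, in the units of the state.
- manip.read_state(): the state, without advancing time (a new reading comes with each control period).
- imaging.capture(name): name is "scene" or "top" or "wrist"; returns the picture (400x640x3 uint8, red, green, blue); there is no depth.
- imaging.camera_params(name): a dict with "K" (3x3 intrinsics, pixels), "R" (3x3) and "t" (3): a world point X has camera coordinates R X + t. Camera axes: x right, y down, z forward; pixel columns grow to the right and rows downward; lengths in m; the calibration is good to about 2 mm. A picture is of the moment at which its call begins: read the wrist's pose just before it. camera_params takes no time and is no camera call; for the wrist camera it gives the pose at the moment of the call.
- manip.finish_job(): hands the job in; it is judged then, once.
Trained networks look in the newest picture that a camera, given by its name, has taken for a name from the list of things; names that differ only in an ending like _2 or _b are one class to them, and where a whole thing is asked for, a point or a joint stands for the part that bears it (a point fixed in the world has none). Each returns a list of dicts, best first, with "conf" (0 to 1); they miss things now and then, are a little off and sometimes report something else, mostly with a low value. They report only what shows in the picture. A call takes as long as a camera call.
- recognise(thing, camera): "centre" ([column, row] in pixels, amid what is visible of it).
- landmark_of(thing, camera): "centre" ([column, row] in pixels: a listed point, or the origin of a listed thing).
The state is a dict: "clock": time; "q": joint angles; "qvel": joint speeds; "joint_torque": joint torques, N m; "position": TCP position; "ee_rot": TCP orientation; "contact_force": force on the tool from outside, world axes, zero at the start; "moment": the same for the moment, N m; "gripper_width": finger opening in m; "grip_force": force on a finger pad.
Only numpy, scipy, OpenCV 4.12 (cv2) and the standard library are available. Lean on these libraries where they do the work, as an engineer would, in place of code of your own. Each camera call takes 0.05 s, during which the arm holds its last target. There are 200 camera calls.

## Task

Load the four small amber reagent bottles into the pipetting workstation's carrier, one to each well, in order of height with the tallest next to the carrier's black handle and the shortest at the far end, so that the pipetting head clears them. Stand each one upright on the floor of its well, never tipping a bottle over, and leave the glass flask and the beaker standing where they are.

Things in the scene. Friction and masses are not known exactly. Their poses are not given: they have to be found in the camera images.
- bottle_a_mid (a point): Centre (half-way up, 56 mm above the foot) of the tallest of the four amber reagent bottles: round, 39 mm in diameter, 112 mm tall in all, straight-sided up to 88 mm, then a shoulder and a blue screw cap 28 mm in diameter and 14 mm high; blank paper label; z axis up when it stands. Loose, stands upright on the bench. About 30 to 130 g.
- bottle_b_mid (a point): Centre (half-way up, 47 mm above the foot) of the second tallest of the four amber reagent bottles: round, 35 mm in diameter, 94 mm tall in all, straight-sided up to 70 mm, then a shoulder and a blue screw cap 26 mm in diameter and 14 mm high; blank paper label; z axis up when it stands. Loose, stands upright on the bench. About 30 to 130 g.
- bottle_c_mid (a point): Centre (half-way up, 39 mm above the foot) of the third tallest of the four amber reagent bottles: round, 31 mm in diameter, 78 mm tall in all, straight-sided up to 54 mm, then a shoulder and a blue screw cap 24 mm in diameter and 14 mm high; blank paper label; z axis up when it stands. Loose, stands upright on the bench. About 30 to 130 g.
- bottle_d_mid (a point): Centre (half-way up, 31 mm above the foot) of the shortest of the four amber reagent bottles: round, 27 mm in diameter, 62 mm tall in all, straight-sided up to 38 mm, then a shoulder and a blue screw cap 21 mm in diameter and 14 mm high; blank paper label; z axis up when it stands. Loose, stands upright on the bench. About 30 to 130 g.
- bay_1: Well nearest the carrier's black bow handle. The handle reaches 75 mm out from this well's centre along the row, 30 mm high. Row: see bay_2. Shallow round grey cup, bore 56, outside 60, 12 mm high, floor 4 mm thick (its upper face 10 mm above the bench). Origin: on the axis at the cup's underside, 6 mm above the bench; z up.
- bay_2: Well number 2 counted from the handle. Four like cups, 61 mm apart in one straight row on the aluminium carrier strip (66 mm wide, fixed to the bench); any bottle fits. Shallow round grey cup, bore 56, outside 60, 12 mm high, floor 4 mm thick (its upper face 10 mm above the bench). Origin: on the axis at the cup's underside, 6 mm above the bench; z up.
- bay_3: Well number 3 counted from the handle. Four like cups, 61 mm apart in one straight row on the aluminium carrier strip (66 mm wide, fixed to the bench); any bottle fits. Shallow round grey cup, bore 56, outside 60, 12 mm high, floor 4 mm thick (its upper face 10 mm above the bench). Origin: on the axis at the cup's underside, 6 mm above the bench; z up.
- bay_4: Well number 4 counted from the handle, at the end away from the handle. Four like cups, 61 mm apart in one straight row on the aluminium carrier strip (66 mm wide, fixed to the bench); any bottle fits. Shallow round grey cup, bore 56, outside 60, 12 mm high, floor 4 mm thick (its upper face 10 mm above the bench). Origin: on the axis at the cup's underside, 6 mm above the bench; z up.
- flask: Bystander: empty conical glass flask, foot 64 mm in diameter, neck 25 mm, rim 30 mm, 105 mm tall, loose. Origin: centre of its foot. Not to be moved.
- beaker: Bystander: small empty glass beaker, 50 mm in diameter, 70 mm tall, loose. Origin: centre of its foot. Not to be moved.

How it is judged:
At the end, for the whole second after the job is handed in: All four bottles stand upright (within 4.5 degrees) and at rest on the floors of the wells (within 3 mm in height), each within 16 mm of its well's axis: the tallest in the well next to the handle, then the second and third tallest, and the shortest in the well farthest from the handle (horizontal distance between bottle_a_mid and bay_1 below 0.016 m and z of bottle_a_mid in the frame of bay_1 between 0.057 and 0.063 m and angle between each of bottle_a_mid, bottle_b_mid, bottle_c_mid, bottle_d_mid's own z axis and vertical below 0.08 rad and linear speed of each of bottle_a, bottle_b, bottle_c, bottle_d below 0.02 m/s and horizontal distance between bottle_b_mid and bay_2 below 0.016 m and z of bottle_b_mid in the frame of bay_2 between 0.048 and 0.054 m and horizontal distance between bottle_c_mid and bay_3 below 0.016 m and z of bottle_c_mid in the frame of bay_3 between 0.04 and 0.046 m and horizontal distance between bottle_d_mid and bay_4 below 0.016 m and z of bottle_d_mid in the frame of bay_4 between 0.032 and 0.038 m); the robot touches nothing.
It fails at once if a bottle is tipped over (its axis more than 45 degrees from upright) (angle between any of bottle_a_mid, bottle_b_mid, bottle_c_mid, bottle_d_mid's own z axis and vertical above 0.785 rad).
It fails at once if the glass flask or the beaker is knocked more than 25 mm from its place or tipped by more than 20 degrees (distance of any of flask, beaker from where it was at the start of the episode above 0.025 m or angle between any of flask, beaker's own z axis and vertical above 0.35 rad).
It also fails if it takes over 120 s, if anything falls off the work surface, if the arm or the gripper's body presses on something with over 40 N, if the wrist force passes 120 N, or if a joint passes its speed limit or range.

## Working session

There is one attempt and no reset: what is moved stays moved. The work goes in short steps, Python scripts to look and compute and a tool call to move; the robot and the scene stay as the last step left them, time stands still between calls to the robot, and variables do not carry over. Pictures are saved under pics/ and viewed, at most 14 in all, crops included, and the job is handed in when it is done.

Besides the shell and the picture viewer there is one more tool, called after "Call:" by a JSON object that holds its "op" and its "data", one argument or row to a line. servo_tool: Moves the arm, as the interface text tells. Its arguments: {"type":"object","properties":{"motion":{"type":"array","items":{"type":"array"}},"grip_force":{"type":"number"}},"required":["motion"]}

```bash
mkdir -p pics; ls; python3 - <<'E'
from station import manip, imaging, recognise, landmark_of
import cv2
s=manip.read_state(); print(s['clock'],s['position'],s['ee_rot'],s['gripper_width'],manip.finger_overhang)
for c in ['scene','top']:
    im=imaging.capture(c); cv2.imwrite(f'pics/{c}0.png',im[:,:,::-1])
    p=imaging.camera_params(c); print(c,p['K'].tolist() if hasattr(p['K'],'tolist') else p['K'],p['R'],p['t'])
    for n in ['bottle_a_mid','bay_1','flask','beaker']:
        for f in (landmark_of,recognise):
            print(c,n,f.__name__,[(round(d['conf'],2),[int(x) for x in d['centre']]) for d in f(n,c)])
E
```

```text
pics
0.0 [ 0.25037936 -0.59921202  0.24585767] [-3.07866010e+00 -6.17483019e-01  6.77805810e-04] 0.08799789290844923 0.008
scene [[471.5967286211307, 0.0, 323.193011220326], [0.0, 471.5967286211307, 195.39677448246005], [0.0, 0.0, 1.0]] [[ 0.14593345  0.98908035 -0.02057885]
 [ 0.58811836 -0.10346283 -0.80212981]
 [-0.79549998  0.10495477 -0.596795  ]] [-0.06364536 -0.26816745  1.54699007]
scene bottle_a_mid call [(0.71, [421, 148])]
scene bottle_a_mid call [(0.82, [423, 147]), (0.28, [207, 236])]
scene bay_1 call [(0.94, [355, 224]), (0.91, [328, 223]), (0.79, [384, 225]), (0.59, [304, 221])]
scene bay_1 call [(0.94, [303, 220]), (0.82, [383, 224]), (0.79, [357, 223]), (0.56, [331, 219])]
scene flask call [(0.77, [477, 187])]
scene flask call [(0.77, [484, 173]), (0.37, [423, 151])]
scene beaker call [(0.87, [172, 224])]
scene beaker call [(0.62, [169, 208])]
top [[415.9837875746285, 0.0, 320.12832442106793], [0.0, 415.9837875746285, 195.33353540864897], [0.0, 0.0, 1.0]] [[ 0.00555867 -0.99994764  0.00859175]
 [-0.98748554 -0.00684319 -0.15756102]
 [ 0.15761156 -0.00760839 -0.98747188]] [-0.02300652  0.54791862  1.17041863]
top bottle_a_mid call [(0.52, [218, 254])]
top bottle_a_mid call [(0.66, [218, 252]), (0.56, [298, 181]), (0.47, [442, 215])]
top bay_1 call [(0.89, [334, 198]), (0.89, [278, 176]), (0.66, [313, 188]), (0.65, [297, 184])]
top bay_1 call [(0.88, [332, 197]), (0.63, [315, 188]), (0.61, [297, 184]), (0.52, [275, 177])]
top flask call [(0.83, [179, 214]), (0.43, [276, 179])]
top flask call [(0.96, [182, 214])]
top beaker call [(0.88, [438, 214])]
top beaker call [(0.52, [442, 214])]
```

View pics/scene0.png

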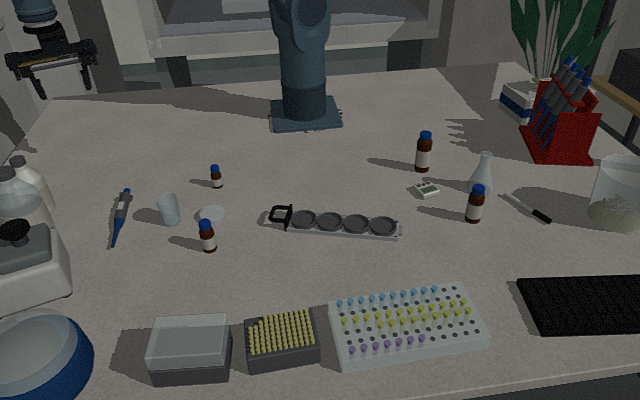

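View pics/top0.png

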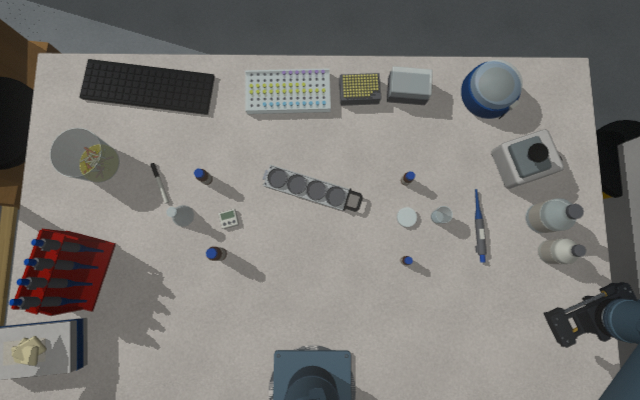

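The scene view shows caps at about A(425,135), B(478,189), C(206,223), D(215,168), and the handle is at the (281,214) end. In the top view the caps are A(213,253), B(200,173), C(409,177), D(406,260), with the handle at (353,200).

```bash
cat > h.py <<'E'
import numpy as np, cv2
from scipy.spatial.transform import Rotation as Ro
from station import manip, imaging, recognise, landmark_of
def ray(c,uv,z):
    """world point at height z seen at pixel uv"""
    p=imaging.camera_params(c); K,R,t=[np.array(p[k],float) for k in 'KRt']
    o=-R.T@t; d=R.T@np.linalg.solve(K,[uv[0],uv[1],1.]); return o+d*(z-o[2])/d[2]
def caps(c,im,z,near,r=16):
    h=cv2.cvtColor(im,cv2.COLOR_RGB2HSV); m=cv2.inRange(h,(105,120,40),(130,255,255))
    n,l,s,ce=cv2.connectedComponentsWithStats(m)
    k=[i for i in range(1,n) if s[i,4]>8 and np.hypot(*(ce[i]-near))<r]
    k=max(k,key=lambda i:s[i,4]); return ray(c,ce[k],z),ce[k],s[k,4]
def go(xyz,yaw):
    """turn and shift in the tool frame to TCP xyz, tool down, tool y axis along world angle yaw (mod pi)"""
    s=manip.read_state(); R0=Ro.from_rotvec(s['ee_rot'])
    best=None
    for k in (0,np.pi):
        a=yaw+k; y=np.array([np.cos(a),np.sin(a),0]); z=np.array([0,0,-1.]); x=np.cross(y,z)
        v=(R0.inv()*Ro.from_matrix(np.c_[x,y,z])).as_rotvec()
        if best is None or np.linalg.norm(v)<np.linalg.norm(best): best=v
    sh=R0.inv().apply(np.array(xyz)-s['position'])
    print('turn',best.round(3),'shift',sh.round(4),'q',np.round(s['q'],2)); return best,sh
E
python3 - <<'E'
from h import *
H=dict(a=.112,b=.094,c=.078,d=.062)
T=dict(a=(213,253),b=(200,173),c=(409,177),d=(406,260)); S=dict(a=(425,135),b=(478,189),c=(206,223),d=(215,168))
it=cv2.imread('pics/top0.png')[:,:,::-1].copy(); is_=cv2.imread('pics/scene0.png')[:,:,::-1].copy()
for k in 'abcd':
    for c,im,n in(('top',it,T[k]),('scene',is_,S[k])):
        P,ce,ar=caps(c,im,H[k]-.006,np.array(n)); print(k,c,P.round(4),ce.round(1),ar)
for c,L in(('top',[(334,198),(313,188),(297,184),(278,176)]),('scene',[(304,221),(328,223),(355,224),(384,225)])):
    for u in L: print('bay',c,ray(c,u,.006).round(4))
for n,uv in (('flask',(179,214)),('beaker',(438,214))): print(n,ray('top',uv,0).round(3))
print('flask',ray('scene',(477,187),0).round(3),'beaker',ray('scene',(172,224),0).round(3))
E
```

```text
a top [0.3785 0.2748 0.106 ] [211.  252.9] 87
a scene [0.3861 0.2731 0.106 ] [425.2 135. ] 92
b top [0.6031 0.3253 0.088 ] [198.4 172.8] 63
b scene [0.6089 0.3227 0.088 ] [478.  189.1] 118
c top [ 0.6038 -0.2773  0.072 ] [409.9 175.2] 55
c scene [ 0.6085 -0.2764  0.072 ] [204.3 224.2] 121
d top [ 0.3627 -0.2685  0.056 ] [408.  260.1] 44
d scene [ 0.3686 -0.2675  0.056 ] [214.2 168.2] 64
bay top [ 0.5462 -0.0616  0.006 ]
bay top [0.5763 0.0018 0.006 ]
bay top [0.5882 0.0502 0.006 ]
bay top [0.6125 0.1081 0.006 ]
bay scene [ 0.5543 -0.0624  0.006 ]
bay scene [ 0.571  -0.0086  0.006 ]
bay scene [0.585 0.052 0.006]
bay scene [0.5998 0.1166 0.006 ]
flask [0.495 0.402 0.   ]
beaker [ 0.501 -0.375  0.   ]
flask [0.488 0.388 0.   ] beaker [ 0.505 -0.369  0.   ]
```

```bash
python3 - <<'E'
from h import *
go([.366,-.268,.2],-.31)
E
```

```text
turn [ 0.     0.    -0.865] shift [ 0.2344 -0.2616  0.0467] q [ 1.11  0.54 -0.    1.54  0.    1.07 -0.07]
```

Call:
{"op": "servo_tool", "data": {
  "motion": [
    [[0,0,-0.865],[0.2344,-0.2616,0.0467],1],
    [[0,0,-0.865],[0.2344,-0.2616,0.0467],1],
    [[0,0,-0.865],[0.2344,-0.2616,0.0467],1],
    [[0,0,-0.865],[0.2344,-0.2616,0.0467],1],
    [[0,0,-0.865],[0.2344,-0.2616,0.0467],1],
    [[0,0,-0.865],[0.2344,-0.2616,0.0467],1],
    [[0,0,-0.865],[0.2344,-0.2616,0.0467],1],
    [[0,0,-0.865],[0.2344,-0.2616,0.0467],1],
    [[0,0,-0.865],[0.2344,-0.2616,0.0467],1],
    [[0,0,-0.865],[0.2344,-0.2616,0.0467],1],
    [[0,0,-0.865],[0.2344,-0.2616,0.0467],1],
    [[0,0,-0.865],[0.2344,-0.2616,0.0467],1],
    [[0,0,-0.865],[0.2344,-0.2616,0.0467],1],
    [[0,0,-0.865],[0.2344,-0.2616,0.0467],1]
  ]
}}

```text
clock: 2.07
position: [0.3656, -0.2694, 0.2001]
ee_rot: [2.54, 1.848, -0.0]
contact_force: [0.1, -0.1, -0.4]
gripper_width: 0.088
grip_force: 0.0
```

```bash
python3 - <<'E'
from h import *
s=manip.read_state(); print(s['clock'],s['position'],s['contact_force'])
im=imaging.capture('wrist'); cv2.imwrite('pics/w1.png',im[:,:,::-1])
p=imaging.camera_params('wrist'); print(np.array(p['K'])[0], p['R'],-np.array(p['R']).T@p['t'])
X=np.array([.366,-.268,.056]); q=np.array(p['K'])@(np.array(p['R'])@X+p['t']); print(q[:2]/q[2])
print(landmark_of('bottle_d_mid','wrist'))
E
```

```text
2.0667 [ 0.3656146  -0.26936092  0.20010377] [ 0.14313544 -0.10129202 -0.42100186]
[320.67269218   0.         323.62400341] [[ 9.51858132e-01 -3.06538751e-01 -3.02693578e-04]
 [-2.96024201e-01 -9.19464070e-01  2.58757603e-01]
 [-7.95975483e-02 -2.46210924e-01 -9.65942240e-01]] [ 0.3855201  -0.20692625  0.33841145]
[323.87508838 192.35339583]
[{'centre': [319.6, 189.3], 'conf': 0.87}]
```

View pics/w1.png

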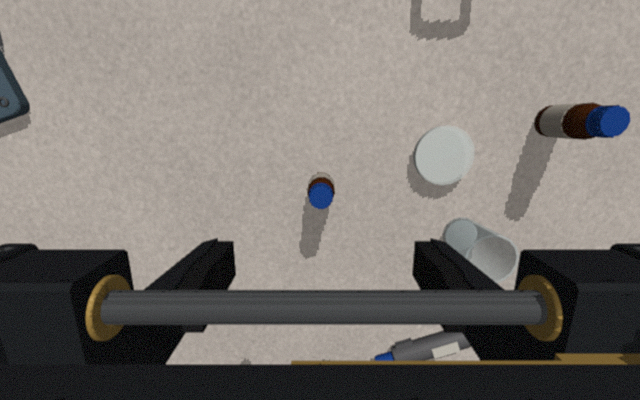

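The wrist view shows D's cap at (320,193), C's cap at (608,121), and the beaker at (485,248).

```bash
python3 - <<'E'
from h import *
im=cv2.imread('pics/w1.png')[:,:,::-1].copy()
print(caps('wrist',im,.058,np.array((320,193))),caps('wrist',im,.074,np.array((608,121)),30))
P=caps('wrist',im,.058,np.array((320,193)))[0]
go([P[0],P[1],.032-.011],-.31)
E
```

```text
(array([ 0.36240765, -0.26887861,  0.058     ]), array([320.40490798, 195.22903885]), np.int32(489)) (array([ 0.60013046, -0.27738698,  0.074     ]), array([607.04888889, 120.89422222]), np.int32(1125))
turn [ 0.     0.    -0.002] shift [-0.0009 -0.0031  0.179 ] q [ 0.81  0.29 -0.32  2.07  0.12  0.8   0.1 ]
```

Call:
{"op": "servo_tool", "data": {
  "motion": [
    [[0,0,0],[-0.001,-0.003,0.03],1],
    [[0,0,0],[-0.001,-0.003,0.06],1],
    [[0,0,0],[-0.001,-0.003,0.09],1],
    [[0,0,0],[-0.001,-0.003,0.12],1],
    [[0,0,0],[-0.001,-0.003,0.15],1],
    [[0,0,0],[-0.001,-0.003,0.17],1],
    [[0,0,0],[-0.001,-0.003,0.179],1],
    [[0,0,0],[-0.001,-0.003,0.179],1],
    [[0,0,0],[-0.001,-0.003,0.179],0.5],
    [[0,0,0],[-0.001,-0.003,0.179],0.4],
    [[0,0,0],[-0.001,-0.003,0.179],0.2],
    [[0,0,0],[-0.001,-0.003,0.179],0],
    [[0,0,0],[-0.001,-0.003,0.179],0],
    [[0,0,0],[-0.001,-0.003,0.179],0],
    [[0,0,0],[-0.001,-0.003,0.179],0],
    [[0,0,0],[-0.001,-0.003,0.179],0],
    [[0,0,0],[-0.001,-0.003,0.179],0],
    [[0,0,0],[-0.001,-0.003,0.179],0]
  ],
  "grip_force": 15
}}

```text
clock: 3.67
position: [0.3628, -0.268, 0.021]
ee_rot: [-2.538, -1.852, 0.0]
contact_force: [-0.0, -0.3, -0.2]
gripper_width: 0.0266
grip_force: 15.0
```

```bash
python3 - <<'E'
from h import *
go([.57,.05,.2],-.31)
E
```

```text
turn [-0.  0.  0.] shift [ 0.3661  0.1003 -0.179 ] q [ 0.69  0.63 -0.19  2.16  0.3   0.38 -0.05]
```

Call:
{"op": "servo_tool", "data": {
  "motion": [
    [[0,0,0],[0,0,-0.015],0],
    [[0,0,0],[0,0,-0.045],0],
    [[0,0,0],[0,0,-0.08],0],
    [[0,0,0],[0.02,0.005,-0.11],0],
    [[0,0,0],[0.05,0.014,-0.13],0],
    [[0,0,0],[0.085,0.024,-0.15],0],
    [[0,0,0],[0.12,0.033,-0.165],0],
    [[0,0,0],[0.155,0.043,-0.179],0],
    [[0,0,0],[0.19,0.052,-0.179],0],
    [[0,0,0],[0.225,0.062,-0.179],0],
    [[0,0,0],[0.26,0.071,-0.179],0],
    [[0,0,0],[0.295,0.081,-0.179],0],
    [[0,0,0],[0.33,0.09,-0.179],0],
    [[0,0,0],[0.355,0.097,-0.179],0],
    [[0,0,0],[0.366,0.1,-0.179],0],
    [[0,0,0],[0.366,0.1,-0.179],0],
    [[0,0,0],[0.366,0.1,-0.179],0]
  ]
}}

```text
clock: 5.08
position: [0.5691, 0.0491, 0.1995]
ee_rot: [-2.538, -1.852, 0.003]
contact_force: [-0.4, 0.0, -0.5]
gripper_width: 0.0266
grip_force: 15.0
```

```bash
python3 - <<'E'
from h import *
im=imaging.capture('wrist'); cv2.imwrite('pics/w2.png',im[:,:,::-1])
for f in (landmark_of,):
  for d in f('bay_1','wrist'): print(d,ray('wrist',d['centre'],.006).round(4))
E
```

```text
{'centre': [343.3, 178.3], 'conf': 0.79} [0.5895 0.0459 0.006 ]
{'centre': [340.7, 231.1], 'conf': 0.62} [ 0.5697 -0.0093  0.006 ]
{'centre': [339.2, 119.9], 'conf': 0.6} [0.6029 0.1038 0.006 ]
```

View pics/w2.png

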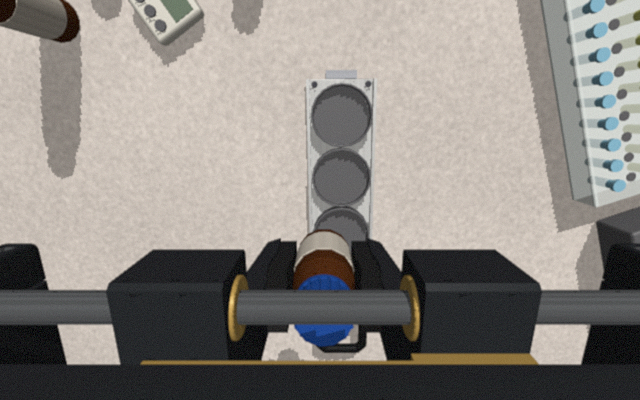

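The wrist view shows bay 4's rim centred at about (341,115) and bay 3's at about (341,178). Bay 2 is partly hidden behind bottle D, which is held upright.

```bash
python3 - <<'E'
from h import *
for uv in ((341.5,115),(341,178)): print(ray('wrist',uv,.018).round(4))
im=cv2.imread('pics/w2.png',0)
c=cv2.HoughCircles(cv2.medianBlur(cv2.resize(im,None,fx=2,fy=2),5),cv2.HOUGH_GRADIENT,1,60,param1=100,param2=25,minRadius=48,maxRadius=68)
for x in ([] if c is None else c[0][:8]): print((x/2).round(1),ray('wrist',x[:2]/2,.018).round(4))
obs=[(0,.5462,-.0616),(1,.5763,.0018),(2,.5882,.0502),(3,.6125,.1081),(0,.5543,-.0624),(1,.571,-.0086),(2,.585,.052),(3,.5998,.1166),(2,.5895,.0459),(1,.5697,-.0093),(3,.6029,.1038)]
o=np.array(obs)
from scipy.optimize import least_squares
f=lambda p:np.r_[p[0]+(o[:,0]-1.5)*.061*np.cos(p[2])-o[:,1],p[1]+(o[:,0]-1.5)*.061*np.sin(p[2])-o[:,2]]
r=least_squares(f,[.578,.026,1.26],loss='soft_l1',f_scale=.003); p=r.x; print(p)
for i in range(4): print(i+1,p[:2]+(i-1.5)*.061*np.array([np.cos(p[2]),np.sin(p[2])]))
E
```

```text
[0.6058 0.1077 0.018 ]
[0.5874 0.0492 0.018 ]
[341.8 115.8  31. ] [0.6058 0.107  0.018 ]
[343.2 177.2  31. ] [0.5897 0.0493 0.018 ]
[324.2 256.2  25.2] [ 0.545  -0.0271  0.018 ]
[0.57895815 0.02209622 1.27541388]
1 [ 0.55232197 -0.06544099]
2 [ 0.57007942 -0.00708285]
3 [0.58783687 0.0512753 ]
4 [0.60559433 0.10963344]
```

```bash
python3 - <<'E'
from h import *
go([.6058,.1078,.0315],-.31)
E
```

```text
turn [-0.001  0.002 -0.002] shift [0.069  0.0168 0.168 ] q [ 0.14  0.49 -0.4   1.78  0.23  0.92 -0.67]
```

Call:
{"op": "servo_tool", "data": {
  "motion": [
    [[0,0,0],[0.025,0.006,0],0],
    [[0,0,0],[0.055,0.013,0.01],0],
    [[0,0,0],[0.069,0.017,0.03],0],
    [[0,0,0],[0.069,0.017,0.06],0],
    [[0,0,0],[0.069,0.017,0.09],0],
    [[0,0,0],[0.069,0.017,0.12],0],
    [[0,0,0],[0.069,0.017,0.145],0],
    [[0,0,0],[0.069,0.017,0.158],0],
    [[0,0,0],[0.069,0.017,0.164],0],
    [[0,0,0],[0.069,0.017,0.168],0],
    [[0,0,0],[0.069,0.017,0.168],0],
    [[0,0,0],[0.069,0.017,0.168],0]
  ]
}}

```text
clock: 6.18
position: [0.6079, 0.1105, 0.0334]
ee_rot: [2.537, 1.851, 0.003]
contact_force: [0.9, -0.5, -1.5]
gripper_width: 0.0263
grip_force: 15.0
```

Call:
{"op": "servo_tool", "data": {
  "motion": [
    [[0,0,0],[-0.002,0,0.001],0],
    [[0,0,0],[-0.003,0,0.001],0],
    [[0,0,0],[-0.003,0,0.001],0],
    [[0,0,0],[-0.003,0,0.001],0]
  ]
}}

```text
clock: 6.52
position: [0.6063, 0.1075, 0.0314]
ee_rot: [2.538, 1.851, 0.001]
contact_force: [-0.0, -0.1, 0.0]
gripper_width: 0.0266
grip_force: 15.0
```

Call:
{"op": "servo_tool", "data": {
  "motion": [
    [[0,0,0],[0,0,0],0.35],
    [[0,0,0],[0,0,0],0.45],
    [[0,0,0],[0,0,0],0.6],
    [[0,0,0],[0,0,0],0.8],
    [[0,0,0],[0,0,0],0.8],
    [[0,0,0],[0,0,0],0.8],
    [[0,0,0],[0,0,-0.01],0.8],
    [[0,0,0],[0,0,-0.035],0.8],
    [[0,0,0],[0,0,-0.07],0.8],
    [[0,0,0],[0,0,-0.105],0.8],
    [[0,0,0],[0,0,-0.14],1],
    [[0,0,0],[0,0,-0.17],1],
    [[0,0,0],[0,0,-0.17],1]
  ]
}}

```text
clock: 7.6
position: [0.6096, 0.1089, 0.2085]
ee_rot: [2.534, 1.849, 0.016]
contact_force: [0.8, -0.3, 0.3]
gripper_width: 0.0875
grip_force: 0.0
```

```bash
python3 - <<'E'
from h import *
im=imaging.capture('wrist'); cv2.imwrite('pics/w3.png',im[:,:,::-1])
go([.603,-.277,.2],-.31)
E
```

```text
turn [ 0.007 -0.004 -0.   ] shift [-0.3686  0.1125  0.0048] q [ 0.04  0.56 -0.4   1.65  0.25  0.98 -0.76]
```

View pics/w3.png

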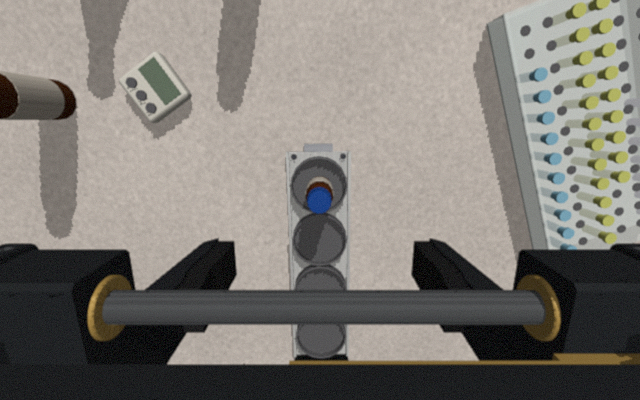

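Bottle D stands upright and centred in the end well, with its cap at (319,198).

Call:
{"op": "servo_tool", "data": {
  "motion": [
    [[0,0,0],[-0.03,0.01,0.003],1],
    [[0,0,0],[-0.065,0.02,0.003],1],
    [[0,0,0],[-0.1,0.03,0.003],1],
    [[0,0,0],[-0.135,0.041,0.003],1],
    [[0,0,0],[-0.17,0.052,0.003],1],
    [[0,0,0],[-0.205,0.063,0.003],1],
    [[0,0,0],[-0.24,0.073,0.003],1],
    [[0,0,0],[-0.275,0.084,0.003],1],
    [[0,0,0],[-0.31,0.095,0.003],1],
    [[0,0,0],[-0.34,0.104,0.003],1],
    [[0,0,0],[-0.36,0.11,0.003],1],
    [[0,0,0],[-0.3686,0.1125,0.003],1],
    [[0,0,0],[-0.3686,0.1125,0.003],1],
    [[0,0,0],[-0.3686,0.1125,0.003],1],
    [[0,0,0],[-0.3686,0.1125,0.003],1]
  ]
}}

```text
clock: 8.9
position: [0.6012, -0.2747, 0.1978]
ee_rot: [-2.534, -1.855, -0.001]
contact_force: [-0.4, 0.5, -0.6]
gripper_width: 0.0882
grip_force: 0.0
```

```bash
python3 - <<'E'
from h import *
im=imaging.capture('wrist')
p=imaging.camera_params('wrist')
X=np.array([.603,-.277,.073]); q=np.array(p['K'])@(np.array(p['R'])@X+p['t'])
P=caps('wrist',im,.074,q[:2]/q[2],40); print(q[:2]/q[2],P)
print([(d['conf'],d['centre'],ray('wrist',d['centre'],.039).round(4)) for d in landmark_of('bottle_c_mid','wrist')])
go([P[0][0],P[0][1],.042-.011],-.31)
E
```

```text
[326.7342631  200.87830809] (array([ 0.6029464, -0.2781429,  0.074    ]), array([327.0878187 , 202.43767705]), np.int32(706))
[(0.78, [325.0, 195.9], array([ 0.6006, -0.2806,  0.039 ]))]
turn [-0.    -0.001  0.003] shift [-0.0026  0.0026  0.167 ] q [ 0.59  0.63 -0.34  1.53  0.23  1.02 -0.12]
```

Call:
{"op": "servo_tool", "data": {
  "motion": [
    [[0,0,0],[-0.002,0.001,0.03],1],
    [[0,0,0],[-0.002,0.001,0.06],1],
    [[0,0,0],[-0.002,0.001,0.09],1],
    [[0,0,0],[-0.002,0.001,0.12],1],
    [[0,0,0],[-0.002,0.001,0.145],1],
    [[0,0,0],[-0.002,0.001,0.16],1],
    [[0,0,0],[-0.002,0.001,0.167],1],
    [[0,0,0],[-0.002,0.001,0.167],1],
    [[0,0,0],[-0.002,0.001,0.167],1],
    [[0,0,0],[-0.002,0.001,0.167],0.5],
    [[0,0,0],[-0.002,0.001,0.167],0.4],
    [[0,0,0],[-0.002,0.001,0.167],0.2],
    [[0,0,0],[-0.002,0.001,0.167],0],
    [[0,0,0],[-0.002,0.001,0.167],0],
    [[0,0,0],[-0.002,0.001,0.167],0],
    [[0,0,0],[-0.002,0.001,0.167],0],
    [[0,0,0],[-0.002,0.001,0.167],0],
    [[0,0,0],[-0.002,0.001,0.167],0]
  ]
}}

```text
clock: 10.5
position: [0.6011, -0.2799, 0.031]
ee_rot: [2.538, 1.852, 0.0]
contact_force: [-0.0, -0.8, -0.0]
gripper_width: 0.0299
grip_force: 15.4
```

```bash
python3 - <<'E'
from h import *
s=manip.read_state(); print(s['position'])
go([.588,.0495,.18],-.31)
E
```

```text
[ 0.60114795 -0.27986983  0.03098688]
turn [ 0. -0.  0.] shift [ 0.3097 -0.113  -0.149 ] q [ 0.56  0.85 -0.28  1.59  0.31  0.75 -0.17]
```

Call:
{"op": "servo_tool", "data": {
  "motion": [
    [[0,0,0],[0,0,-0.015],0],
    [[0,0,0],[0,0,-0.045],0],
    [[0,0,0],[0,0,-0.08],0],
    [[0,0,0],[0.02,-0.007,-0.11],0],
    [[0,0,0],[0.05,-0.018,-0.135],0],
    [[0,0,0],[0.08,-0.029,-0.149],0],
    [[0,0,0],[0.11,-0.04,-0.149],0],
    [[0,0,0],[0.14,-0.051,-0.149],0],
    [[0,0,0],[0.17,-0.062,-0.149],0],
    [[0,0,0],[0.2,-0.073,-0.149],0],
    [[0,0,0],[0.23,-0.084,-0.149],0],
    [[0,0,0],[0.26,-0.095,-0.149],0],
    [[0,0,0],[0.285,-0.104,-0.149],0],
    [[0,0,0],[0.3,-0.11,-0.149],0],
    [[0,0,0],[0.3097,-0.113,-0.149],0],
    [[0,0,0],[0.3097,-0.113,-0.149],0],
    [[0,0,0],[0.3097,-0.113,-0.149],0],
    [[0,0,0],[0.3097,-0.113,-0.149],0]
  ]
}}

```text
clock: 12.0
position: [0.5882, 0.0475, 0.1801]
ee_rot: [2.539, 1.848, -0.001]
contact_force: [-0.4, 0.6, -1.0]
gripper_width: 0.0304
grip_force: 15.0
```

```bash
python3 - <<'E'
from h import *
go([.588,.0495,.0415],-.31)
E
```

```text
turn [ 0.     0.001 -0.002] shift [ 0.0021 -0.0008  0.1386] q [ 0.13  0.54 -0.38  1.74  0.25  0.9  -0.68]
```

Call:
{"op": "servo_tool", "data": {
  "motion": [
    [[0,0,0],[0.001,0,0.02],0],
    [[0,0,0],[0.001,0,0.045],0],
    [[0,0,0],[0.001,0,0.07],0],
    [[0,0,0],[0.001,0,0.095],0],
    [[0,0,0],[0.001,0,0.115],0],
    [[0,0,0],[0.001,0,0.127],0],
    [[0,0,0],[0.001,0,0.133],0],
    [[0,0,0],[0.001,0,0.137],0],
    [[0,0,0],[0.001,0,0.139],0],
    [[0,0,0],[0.001,0,0.139],0],
    [[0,0,0],[0.001,0,0.139],0],
    [[0,0,0],[0.001,0,0.139],0],
    [[0,0,0],[0.001,0,0.139],0]
  ]
}}

```text
clock: 13.08
position: [0.5887, 0.0505, 0.0417]
ee_rot: [2.537, 1.851, 0.001]
contact_force: [-0.0, 0.3, -0.4]
gripper_width: 0.0304
grip_force: 15.0
```

Call:
{"op": "servo_tool", "data": {
  "motion": [
    [[0,0,0],[0,0,0.001],0],
    [[0,0,0],[0,0,0.001],0],
    [[0,0,0],[0,0,0.001],0.36],
    [[0,0,0],[0,0,0.001],0.45],
    [[0,0,0],[0,0,0.001],0.6],
    [[0,0,0],[0,0,0.001],0.8],
    [[0,0,0],[0,0,0.001],0.8],
    [[0,0,0],[0,0,0.001],0.8],
    [[0,0,0],[0,0,-0.01],0.8],
    [[0,0,0],[0,0,-0.035],0.8],
    [[0,0,0],[0,0,-0.07],0.8],
    [[0,0,0],[0,0,-0.105],0.8],
    [[0,0,0],[0,0,-0.135],1],
    [[0,0,0],[0,0,-0.155],1],
    [[0,0,0],[0,0,-0.17],1],
    [[0,0,0],[0,0,-0.17],1],
    [[0,0,0],[0,0,-0.17],1]
  ]
}}

```text
clock: 14.5
position: [0.5886, 0.0505, 0.212]
ee_rot: [2.537, 1.851, 0.002]
contact_force: [-0.4, -1.4, 0.1]
gripper_width: 0.0875
grip_force: 0.0
```

```bash
python3 - <<'E'
from h import *
im=imaging.capture('wrist'); cv2.imwrite('pics/w4.png',im[:,:,::-1])
go([.604,.324,.22],-.31)
E
```

```text
turn [-0.  0.  0.] shift [ 0.2655 -0.0681 -0.0093] q [ 0.13  0.51 -0.4   1.72  0.23  0.96 -0.66]
```

View pics/w4.png

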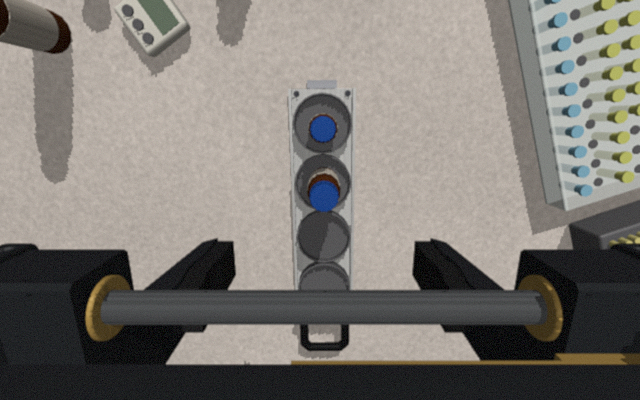

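Bottles D (322,128) and C (324,195) both stand upright in wells 4 and 3. Next I'll move above B.

Call:
{"op": "servo_tool", "data": {
  "motion": [
    [[0,0,0],[0.03,-0.008,-0.008],1],
    [[0,0,0],[0.065,-0.017,-0.008],1],
    [[0,0,0],[0.1,-0.026,-0.008],1],
    [[0,0,0],[0.135,-0.035,-0.008],1],
    [[0,0,0],[0.17,-0.044,-0.008],1],
    [[0,0,0],[0.205,-0.053,-0.008],1],
    [[0,0,0],[0.24,-0.062,-0.008],1],
    [[0,0,0],[0.26,-0.067,-0.008],1],
    [[0,0,0],[0.2655,-0.068,-0.008],1],
    [[0,0,0],[0.2655,-0.068,-0.008],1],
    [[0,0,0],[0.2655,-0.068,-0.008],1],
    [[0,0,0],[0.2655,-0.068,-0.008],1],
    [[0,0,0],[0.2655,-0.068,-0.008],1]
  ]
}}

```text
clock: 15.63
position: [0.6052, 0.3216, 0.2187]
ee_rot: [2.539, 1.848, -0.002]
contact_force: [0.4, 0.2, -0.6]
gripper_width: 0.0884
grip_force: 0.0
```

```bash
python3 - <<'E'
from h import *
im=imaging.capture('wrist'); cv2.imwrite('pics/w5.png',im[:,:,::-1])
p=imaging.camera_params('wrist')
X=np.array([.604,.324,.089]); q=np.array(p['K'])@(np.array(p['R'])@X+p['t'])
P=caps('wrist',im,.090,q[:2]/q[2],40); print(q[:2]/q[2],P)
print([(d['conf'],d['centre'],ray('wrist',d['centre'],.047).round(4)) for d in landmark_of('bottle_b_mid','wrist')])
go([P[0][0],P[0][1],.058-.011],-.31)
E
```

```text
[321.91889202 195.45104352] (array([0.60305958, 0.32421614, 0.09      ]), array([320.79052369, 195.81546135]), np.int32(802))
[(0.94, [317.7, 188.6], array([0.5988, 0.3229, 0.047 ]))]
turn [ 0.     0.001 -0.002] shift [ 0.0012 -0.0024  0.1721] q [-0.29  0.66 -0.41  1.44  0.28  1.1  -1.07]
```

Call:
{"op": "servo_tool", "data": {
  "motion": [
    [[0,0,0],[0.001,-0.003,0.025],1],
    [[0,0,0],[0.001,-0.003,0.055],1],
    [[0,0,0],[0.001,-0.003,0.085],1],
    [[0,0,0],[0.001,-0.003,0.115],1],
    [[0,0,0],[0.001,-0.003,0.145],1],
    [[0,0,0],[0.001,-0.003,0.163],1],
    [[0,0,0],[0.001,-0.003,0.172],1],
    [[0,0,0],[0.001,-0.003,0.172],1],
    [[0,0,0],[0.001,-0.003,0.172],1],
    [[0,0,0],[0.001,-0.003,0.172],0.5],
    [[0,0,0],[0.001,-0.003,0.172],0.4],
    [[0,0,0],[0.001,-0.003,0.172],0.2],
    [[0,0,0],[0.001,-0.003,0.172],0],
    [[0,0,0],[0.001,-0.003,0.172],0],
    [[0,0,0],[0.001,-0.003,0.172],0],
    [[0,0,0],[0.001,-0.003,0.172],0],
    [[0,0,0],[0.001,-0.003,0.172],0],
    [[0,0,0],[0.001,-0.003,0.172],0]
  ]
}}

```text
clock: 17.23
position: [0.602, 0.3259, 0.047]
ee_rot: [2.538, 1.852, 0.0]
contact_force: [0.5, -1.3, 0.0]
gripper_width: 0.0347
grip_force: 14.8
```

```bash
python3 - <<'E'
from h import *
go([.5702,-.0085,.197],-.31)
E
```

```text
turn [ 0.  0. -0.] shift [-0.3282  0.0717 -0.15  ] q [-0.34  0.86 -0.35  1.52  0.37  0.82 -1.13]
```

Call:
{"op": "servo_tool", "data": {
  "motion": [
    [[0,0,0],[0,0,-0.015],0],
    [[0,0,0],[0,0,-0.045],0],
    [[0,0,0],[0,0,-0.08],0],
    [[0,0,0],[0,0,-0.115],0],
    [[0,0,0],[-0.02,0.004,-0.14],0],
    [[0,0,0],[-0.05,0.011,-0.15],0],
    [[0,0,0],[-0.08,0.017,-0.15],0],
    [[0,0,0],[-0.11,0.024,-0.15],0],
    [[0,0,0],[-0.14,0.03,-0.15],0],
    [[0,0,0],[-0.17,0.037,-0.15],0],
    [[0,0,0],[-0.2,0.044,-0.15],0],
    [[0,0,0],[-0.23,0.05,-0.15],0],
    [[0,0,0],[-0.26,0.057,-0.15],0],
    [[0,0,0],[-0.29,0.063,-0.15],0],
    [[0,0,0],[-0.315,0.069,-0.15],0],
    [[0,0,0],[-0.328,0.0717,-0.15],0],
    [[0,0,0],[-0.328,0.0717,-0.15],0],
    [[0,0,0],[-0.328,0.0717,-0.15],0],
    [[0,0,0],[-0.328,0.0717,-0.15],0],
    [[0,0,0],[-0.328,0.0717,-0.15],0]
  ]
}}

```text
clock: 18.9
position: [0.5704, -0.0057, 0.1973]
ee_rot: [-2.534, -1.856, -0.002]
contact_force: [0.2, -0.8, -0.7]
gripper_width: 0.0348
grip_force: 14.8
```

```bash
python3 - <<'E'
from h import *
go([.5702,-.0085,.057],-.31)
E
```

```text
turn [ 0.    -0.001  0.003] shift [-0.0029  0.0007  0.1403] q [ 0.24  0.49 -0.4   1.78  0.24  0.92 -0.57]
```

Call:
{"op": "servo_tool", "data": {
  "motion": [
    [[0,0,0],[-0.001,0,0],0],
    [[0,0,0],[-0.001,0,0.02],0],
    [[0,0,0],[-0.001,0,0.045],0],
    [[0,0,0],[-0.001,0,0.07],0],
    [[0,0,0],[-0.001,0,0.095],0],
    [[0,0,0],[-0.001,0,0.115],0],
    [[0,0,0],[-0.001,0,0.127],0],
    [[0,0,0],[-0.001,0,0.134],0],
    [[0,0,0],[-0.001,0,0.138],0],
    [[0,0,0],[-0.001,0,0.14],0],
    [[0,0,0],[-0.001,0,0.14],0],
    [[0,0,0],[-0.001,0,0.14],0],
    [[0,0,0],[-0.001,0,0.14],0],
    [[0,0,0],[-0.001,0,0.14],0]
  ]
}}

```text
clock: 20.07
position: [0.5704, -0.0093, 0.0577]
ee_rot: [2.537, 1.851, 0.002]
contact_force: [-1.0, 0.3, 0.1]
gripper_width: 0.0348
grip_force: 14.8
```

Call:
{"op": "servo_tool", "data": {
  "motion": [
    [[0,0,0],[0,0,0.0005],0],
    [[0,0,0],[0,0,0.0005],0],
    [[0,0,0],[0,0,0.0005],0.41],
    [[0,0,0],[0,0,0.0005],0.5],
    [[0,0,0],[0,0,0.0005],0.65],
    [[0,0,0],[0,0,0.0005],0.8],
    [[0,0,0],[0,0,0.0005],0.8],
    [[0,0,0],[0,0,0.0005],0.8],
    [[0,0,0],[0,0,-0.01],0.8],
    [[0,0,0],[0,0,-0.035],0.8],
    [[0,0,0],[0,0,-0.07],0.8],
    [[0,0,0],[0,0,-0.105],0.8],
    [[0,0,0],[0,0,-0.135],1],
    [[0,0,0],[0,0,-0.155],1],
    [[0,0,0],[0,0,-0.17],1],
    [[0,0,0],[0,0,-0.17],1],
    [[0,0,0],[0,0,-0.17],1]
  ]
}}

```text
clock: 21.48
position: [0.5702, -0.0092, 0.228]
ee_rot: [2.537, 1.851, 0.002]
contact_force: [-0.3, 0.1, -0.3]
gripper_width: 0.0877
grip_force: 0.0
```

```bash
python3 - <<'E'
from h import *
im=imaging.capture('wrist'); cv2.imwrite('pics/w6.png',im[:,:,::-1])
go([.38,.274,.24],-.31)
E
```

```text
turn [-0.  0.  0.] shift [ 0.212  -0.2669 -0.0132] q [ 0.25  0.46 -0.42  1.76  0.22  0.97 -0.56]
```

View pics/w6.png

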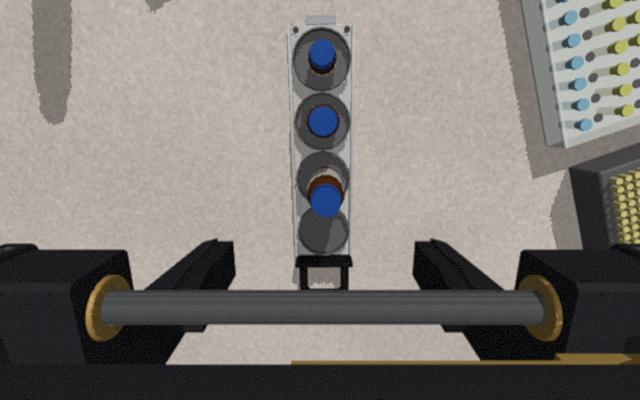

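D, C and B all stand upright in wells 4, 3 and 2. Now for A.

Call:
{"op": "servo_tool", "data": {
  "motion": [
    [[0,0,0],[0.019,-0.024,-0.012],1],
    [[0,0,0],[0.039,-0.049,-0.012],1],
    [[0,0,0],[0.059,-0.074,-0.012],1],
    [[0,0,0],[0.079,-0.099,-0.012],1],
    [[0,0,0],[0.099,-0.124,-0.012],1],
    [[0,0,0],[0.119,-0.149,-0.012],1],
    [[0,0,0],[0.139,-0.174,-0.012],1],
    [[0,0,0],[0.159,-0.199,-0.012],1],
    [[0,0,0],[0.179,-0.224,-0.012],1],
    [[0,0,0],[0.197,-0.247,-0.012],1],
    [[0,0,0],[0.208,-0.262,-0.012],1],
    [[0,0,0],[0.212,-0.267,-0.012],1],
    [[0,0,0],[0.212,-0.267,-0.012],1],
    [[0,0,0],[0.212,-0.267,-0.012],1],
    [[0,0,0],[0.212,-0.267,-0.012],1],
    [[0,0,0],[0.212,-0.267,-0.012],1]
  ]
}}

```text
clock: 22.87
position: [0.3812, 0.2727, 0.2387]
ee_rot: [2.54, 1.848, -0.001]
contact_force: [-0.5, -0.1, 0.2]
gripper_width: 0.088
grip_force: 0.0
```

```bash
python3 - <<'E'
from h import *
im=imaging.capture('wrist'); cv2.imwrite('pics/w7.png',im[:,:,::-1])
p=imaging.camera_params('wrist')
X=np.array([.38,.274,.107]); q=np.array(p['K'])@(np.array(p['R'])@X+p['t'])
P=caps('wrist',im,.108,q[:2]/q[2],40); print(q[:2]/q[2],P)
print([(d['conf'],d['centre'],ray('wrist',d['centre'],.056).round(4)) for d in landmark_of('bottle_a_mid','wrist')])
go([P[0][0],P[0][1],.074-.011],-.31)
E
```

```text
[322.36696241 195.98759948] (array([0.37869409, 0.27407233, 0.108     ]), array([320.89647577, 196.63105727]), np.int32(908))
[(0.98, [321.9, 187.2], array([0.3783, 0.2716, 0.056 ]))]
turn [ 0.     0.    -0.002] shift [ 0.0003 -0.0024  0.1759] q [-0.22  0.29 -0.58  1.98  0.2   0.92 -1.22]
```

Call:
{"op": "servo_tool", "data": {
  "motion": [
    [[0,0,0],[0,-0.0025,0.025],1],
    [[0,0,0],[0,-0.0025,0.055],1],
    [[0,0,0],[0,-0.0025,0.085],1],
    [[0,0,0],[0,-0.0025,0.115],1],
    [[0,0,0],[0,-0.0025,0.145],1],
    [[0,0,0],[0,-0.0025,0.166],1],
    [[0,0,0],[0,-0.0025,0.176],1],
    [[0,0,0],[0,-0.0025,0.176],1],
    [[0,0,0],[0,-0.0025,0.176],1],
    [[0,0,0],[0,-0.0025,0.176],0.55],
    [[0,0,0],[0,-0.0025,0.176],0.45],
    [[0,0,0],[0,-0.0025,0.176],0.2],
    [[0,0,0],[0,-0.0025,0.176],0],
    [[0,0,0],[0,-0.0025,0.176],0],
    [[0,0,0],[0,-0.0025,0.176],0],
    [[0,0,0],[0,-0.0025,0.176],0],
    [[0,0,0],[0,-0.0025,0.176],0],
    [[0,0,0],[0,-0.0025,0.176],0]
  ]
}}

```text
clock: 24.47
position: [0.378, 0.2749, 0.063]
ee_rot: [2.538, 1.852, 0.0]
contact_force: [-0.5, -0.5, 0.8]
gripper_width: 0.0385
grip_force: 14.9
```

```bash
python3 - <<'E'
from h import *
go([.5525,-.067,.213],-.31)
E
```

```text
turn [ 0. -0. -0.] shift [-0.2723  0.2705 -0.1499] q [-0.38  0.58 -0.43  2.1   0.46  0.54 -1.45]
```

Call:
{"op": "servo_tool", "data": {
  "motion": [
    [[0,0,0],[0,0,-0.015],0],
    [[0,0,0],[0,0,-0.045],0],
    [[0,0,0],[0,0,-0.08],0],
    [[0,0,0],[0,0,-0.115],0],
    [[0,0,0],[-0.012,0.012,-0.14],0],
    [[0,0,0],[-0.035,0.035,-0.15],0],
    [[0,0,0],[-0.058,0.058,-0.15],0],
    [[0,0,0],[-0.081,0.081,-0.15],0],
    [[0,0,0],[-0.104,0.104,-0.15],0],
    [[0,0,0],[-0.127,0.127,-0.15],0],
    [[0,0,0],[-0.15,0.15,-0.15],0],
    [[0,0,0],[-0.173,0.172,-0.15],0],
    [[0,0,0],[-0.196,0.195,-0.15],0],
    [[0,0,0],[-0.219,0.218,-0.15],0],
    [[0,0,0],[-0.242,0.24,-0.15],0],
    [[0,0,0],[-0.26,0.258,-0.15],0],
    [[0,0,0],[-0.27,0.268,-0.15],0],
    [[0,0,0],[-0.2723,0.2705,-0.15],0],
    [[0,0,0],[-0.2723,0.2705,-0.15],0],
    [[0,0,0],[-0.2723,0.2705,-0.15],0]
  ]
}}

```text
clock: 26.13
position: [0.5518, -0.065, 0.2128]
ee_rot: [-2.535, -1.854, 0.0]
contact_force: [-0.5, 0.1, -0.6]
gripper_width: 0.0385
grip_force: 14.9
```

Call:
{"op": "servo_tool", "data": {
  "motion": [
    [[0,0,0],[0,0,0],0],
    [[0,0,0],[0,0,0],0],
    [[0,0,0],[0,0,0],0]
  ]
}}

```text
clock: 26.38
position: [0.5522, -0.0657, 0.2131]
ee_rot: [-2.536, -1.854, -0.0]
contact_force: [-1.0, 0.0, -0.9]
gripper_width: 0.0386
grip_force: 14.9
```

```bash
python3 - <<'E'
from h import *
go([.5525,-.067,.073],-.31)
E
```

```text
turn [-0.    -0.     0.002] shift [-0.0011  0.0007  0.1401] q [ 0.36  0.45 -0.42  1.8   0.22  0.93 -0.46]
```

Call:
{"op": "servo_tool", "data": {
  "motion": [
    [[0,0,0],[-0.001,0.0005,0.02],0],
    [[0,0,0],[-0.001,0.0005,0.045],0],
    [[0,0,0],[-0.001,0.0005,0.07],0],
    [[0,0,0],[-0.001,0.0005,0.095],0],
    [[0,0,0],[-0.001,0.0005,0.115],0],
    [[0,0,0],[-0.001,0.0005,0.127],0],
    [[0,0,0],[-0.001,0.0005,0.134],0],
    [[0,0,0],[-0.001,0.0005,0.138],0],
    [[0,0,0],[-0.001,0.0005,0.14],0],
    [[0,0,0],[-0.001,0.0005,0.14],0],
    [[0,0,0],[-0.001,0.0005,0.14],0],
    [[0,0,0],[-0.001,0.0005,0.14],0],
    [[0,0,0],[-0.001,0.0005,0.14],0]
  ]
}}

```text
clock: 27.47
position: [0.553, -0.0682, 0.0737]
ee_rot: [2.537, 1.851, 0.001]
contact_force: [-0.2, -0.8, -1.1]
gripper_width: 0.0384
grip_force: 14.9
```

Call:
{"op": "servo_tool", "data": {
  "motion": [
    [[0,0,0],[0,0,0.0005],0],
    [[0,0,0],[0,0,0.0005],0],
    [[0,0,0],[0,0,0.0005],0.46],
    [[0,0,0],[0,0,0.0005],0.55],
    [[0,0,0],[0,0,0.0005],0.7],
    [[0,0,0],[0,0,0.0005],0.85],
    [[0,0,0],[0,0,0.0005],0.85],
    [[0,0,0],[0,0,0.0005],0.85],
    [[0,0,0],[0,0,-0.01],0.85],
    [[0,0,0],[0,0,-0.035],0.85],
    [[0,0,0],[0,0,-0.07],0.85],
    [[0,0,0],[0,0,-0.105],0.85],
    [[0,0,0],[0,0,-0.135],1],
    [[0,0,0],[0,0,-0.155],1],
    [[0,0,0],[0,0,-0.17],1],
    [[0,0,0],[0,0,-0.17],1],
    [[0,0,0],[0,0,-0.17],1]
  ]
}}

```text
clock: 28.88
position: [0.5529, -0.0681, 0.2439]
ee_rot: [2.537, 1.851, 0.002]
contact_force: [0.3, 0.5, -1.0]
gripper_width: 0.0883
grip_force: 0.0
```

```bash
python3 - <<'E'
from h import *
im=imaging.capture('wrist'); sc=imaging.capture('scene')
cv2.imwrite('pics/end.png',np.vstack([im[:300],cv2.resize(sc[120:270,150:470],None,fx=2,fy=2)])[:,:,::-1])
for c in('scene','wrist'): print([(round(d['conf'],2),np.round(d['centre'])) for d in landmark_of('bottle_a_mid',c)])
B=np.array([[.5524,-.0673],[.5702,-.009],[.588,.0493],[.6058,.1075]])
p=imaging.camera_params('scene')
for (x,y),z in zip(B,[.116,.098,.082,.066]):
    q=np.array(p['K'])@(np.array(p['R'])@[x,y,z]+p['t']); uv=q[:2]/q[2]
    P=caps('scene',sc,z,uv,12); print((P[0][:2]-[x,y]).round(4),P[2])
E
```

```text
[]
[(0.64, array([327., 190.]))]
[ 0.0073 -0.0012] 135
[ 0.0068 -0.0021] 124
[0.0064 0.0037] 108
[ 0.0055 -0.0014] 89
```

View pics/end.png

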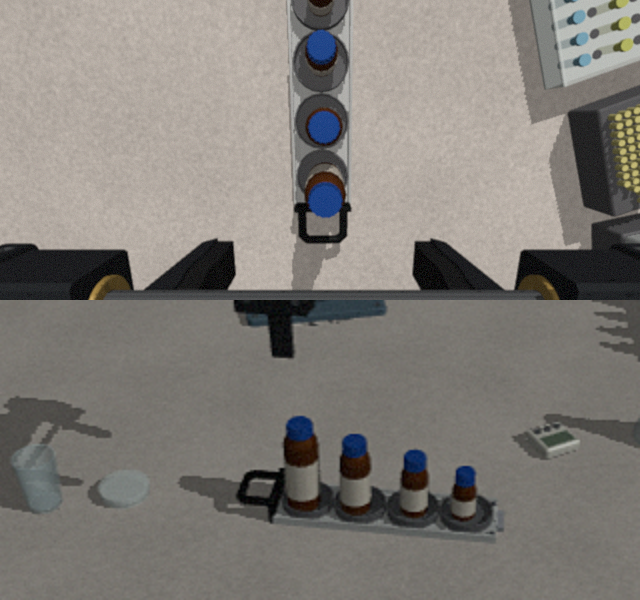

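All four bottles stand upright in order, tallest by the handle, and the beaker has not moved. The gripper is clear.

```bash
python3 -c "
from station import manip
print(manip.finish_job())"
```

```text
the job is handed in; nothing more can be done
None
```

I loaded all four bottles upright into the carrier, tallest next to the handle and shortest at the far end, without going near the flask or beaker, and handed the job in after about 29 s of robot time; no verdict came back.

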